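# Key the drive shaft and fit the printed belt pulley

## Task

Take the square brass key out of the blue block and drop it into the slot of the upright drive shaft so that it stands fully down, then slide the orange printed pulley, this way up, over the shaft and key until it sits flush on the collar, and let go. The steel bushing crept round when it was pressed in, so its keyway lies somewhere anticlockwise (from above) of the white mark on the pulley: rest the pulley lightly on the key, turn it until you feel the keyway find the key, and never force it. Leave the other things on the bench where they are.

Things in the scene. Friction and masses are not known exactly. Their poses are not given: they have to be found in the camera images.
- drive: Fixed grey drive unit, base 120 x 100 mm, housing top 50 mm high, with a vertical steel shaft. Origin: centre of its underside, on the shaft's axis; z up; +x points from the axis to the shaft's key slot (it varies about 30 degrees either way about world +x).
- shaft_top (a point): Centre of the shaft's top face, 115 mm above the drive's underside; axes as drive. Shaft 26 mm diameter, top 3 mm chamfered. The key slot on its +x side is open at the top and outward, 11.4 mm wide, its inner face 7.5 mm from the axis.
- pocket (a point): Mouth of the key pocket, at the collar's top face, 13.4 mm out from the shaft's axis along x; axes as drive. Below it the slot goes on as a closed pocket in the collar, 24 mm deep, 11.4 mm wide, from 7.5 to 19.3 mm out from the axis, its outer edge bevelled at the mouth.
- seat (a point): Point on the shaft's axis at the top face of the collar (50 mm diameter), 75 mm above the drive's underside and 40 mm below the shaft's top: the centre of the pulley's underside ends up here. Axes as drive.
- key_home (a point): Where the key's middle is when it stands on the pocket's floor: 13.3 mm out from the shaft's axis along x, 80 mm above the drive's underside; axes as drive. The key's top is then 6 mm below the shaft's top, so fingers holding the key's last 10 mm must let it go with about 20 mm left to fall; its foot is by then inside the pocket.
- key: Loose brass key, 10 x 10 mm and 58 mm long, 45 g, standing upright in one of the blue block's three holes with 34 mm showing. Origin: centre of its foot, z up along it, x and y square to its faces (the four sides are alike). The foot is bevelled 1 mm.
- key_mid (a point): The key's middle, 29 mm above its foot; axes as key.
- kit: Fixed blue block, 60 x 200 x 32 mm, origin at the centre of its underside; three square holes 11.2 mm wide and 24 mm deep lie 70 mm apart along its y. They hold (along y, any order) the brass key and two other pins. It changes sides with the build plate.
- pulley: Loose orange pulley, 280 g, standing on a build plate 6 mm thick. Origin: centre of its underside, z up. Toothed rim 72 mm diameter from 0 to 18 mm; above it a hexagonal boss, 54 mm across flats, from 18 to 42 mm: hold it there. Flats face x and every 60 degrees. A white mark on the boss shows +x.
- bore (a point): Centre of the mouth of the bore in the pulley's underside; axes as pulley. Steel bushing, bore 28.4 mm through all 42 mm, with a keyway 11 mm wide reaching 20.5 mm from the axis. Seen from above, the keyway lies 10 to 60 degrees anticlockwise of the pulley's +x, how far is not known. The bushing does not turn in the pulley in handling.
- short_key: Bystander: black square pin, 10 x 10 x 44 mm, in the blue block.
- dowel: Bystander: round steel pin, 10 mm diameter, 58 mm long, in the blue block.
- screwdriver: Bystander lying on the bench.
- idler: Bystander: black plastic ring, 48 mm diameter, 14 mm high.
- bottle: Bystander: white bottle, 60 mm diameter, 150 mm high.
- spare_wheel: Bystander: grey printed wheel, 56 mm diameter, 24 mm high.

How it is judged:
By the outcome, as a careful person would: the job done as asked, in the order asked, and still so for the second after the job is handed in, with the robot touching nothing.
It also fails if it takes over 72 s, if anything falls off the work surface, if the arm or the gripper's body presses on something with over 40 N, if the wrist force passes 120 N, or if a joint passes its speed limit or range.

## Robot

A 6-joint arm with a two-finger parallel gripper is mounted at the origin on the work surface. World frame = base frame: x ahead of the robot, y to its left, z up, the work surface at z = 0. Lengths are in m, angles in rad, forces in N, time in s.
With the tool pointing down it reaches from about 0.25 to 0.725 m from the base axis. Payload 4 kg.
Tool frame: the origin (TCP) lies on the centre line of the jaws, within the pads' length; the fingertips stand ahead of it and the grasp point (between the pads) lies 11 mm behind it (bot.tip_extent is the z of the fingertips in the tool frame, in m); z points along the fingers, y is the direction in which the jaws open and shut (so a half turn about z gives the same grasp; the last joint's range is limited). The gripper opens to 85 mm and grips with 20 to 120 N. Pads are 22 mm wide; open, the fingers measure 114 mm over their backs; the gripper's body (76 mm by 85 mm) begins 54 mm behind the grasp point. The pads swing forward as they close: fully open they stand 13 mm farther back than shut.
Start: joints at [1.164, 0.241, 0.005, 1.335, 0, 1.571], TCP at [0.198, 0.459, 0.239] pointing down, gripper open.
Joint ranges: [-2.72, 2.72], [-1.05, 1.87], [-1.09, 1.28], [-1.99, 2.15], [-1.42, 1.44], [-3.14, 3.14]. Speed limits (rad/s): [2.79, 2.79, 3.14, 3.14, 3.14, 3.14].

## Interface

Orientations are given as a unit quaternion [x, y, z, w].
In Python, from workcell import bot gives the robot as it stands.
- The arm moves only by the shell command python3 -m jog 'ROWS'. ROWS is JSON, a list that holds one entry, the list of rows, each a list of 7 numbers: the shift along the world's x, y, z in m, then the turn, a rotation vector about the world's x, y, z in degrees, then the closure in counts, from 0 (fully open) to 255 (shut). In form: [[[tx, ty, tz, ax, ay, az, fingers], ...]]. A call has 1 to 10 rows; each row is the pose to reach, as a shift and turn from the pose commanded when the call began; what a row does not reach only later rows make up. A row lasts 1/12 s, in which the tool goes at most 41.7 mm and 7.16 degrees, less where a joint would pass 70% of its speed; a pose out of reach is approached as far as the arm can. A call with a gripper value outside its range is refused whole. The fingers move at their own pace and stop on an object; the grip force is fixed at half the most. Time passes only in rows, so rows that repeat a pose let the fingers close. It gives the time, the measured TCP pose, the force and the opening at its end, in the units of the state.
- bot.get_obs(): the state, without advancing time (a new reading comes with each control period).
- bot.camera(name): name is "side" or "top" or "wrist"; returns the picture (400x640x3 uint8, blue, green, red); there is no depth.
- bot.camera_model(name): a dict with "K" (3x3 intrinsics, pixels), "k1" (the pictures are not rectified: a ray, as slopes to the right and down, at radius r is drawn at 1 + k1 r^2 times it, then the intrinsics apply), "T" (4x4, takes a point from camera to world coordinates). Camera axes: x right, y down, z forward; pixel columns grow to the right and rows downward; lengths in m; the calibration is good to about 2 mm. A picture is of the moment at which its call begins: read the wrist's pose just before it. camera_model takes no time and is no camera call; for the wrist camera it gives the pose at the moment of the call.
- bot.job_done(): hands the job in, once; it reports no verdict.
The state is a dict: "clock": time; "joint_pos": joint angles; "joint_vel": joint speeds; "tau": joint torques, N m; "eef_pos": TCP position; "tool_rot": TCP orientation; "ft_force": force on the tool from outside, world axes, zero at the start; "ft_torque": the same for the moment, N m; "grip_width": finger opening in m.
Only numpy, scipy, OpenCV 4.12 (cv2) and the standard library are available. Lean on these libraries where they do the work, as an engineer would, in place of code of your own. Each camera call takes 0.05 s, during which the arm holds its last target. There are 200 camera calls.

## Working session

There is one attempt and no reset: what is moved stays moved. The work goes in short steps, Python scripts to look and compute and a shell command to move; the robot and the scene stay as the last step left them, time stands still between calls to the robot, and variables do not carry over. Pictures are saved under pics/ and viewed, about 8 in all and at most 12, crops included, and the job is handed in when it is done.

```bash
mkdir -p pics; ls; python3 - <<'E'
from workcell import bot
import cv2,numpy as np
o=bot.get_obs();print({k:np.round(v,3).tolist() for k,v in o.items()},bot.tip_extent)
for n in("top","side"):
    m=bot.camera_model(n);print(n,np.round(m["K"],1).tolist(),m["k1"],np.round(m["T"],3).tolist())
    cv2.imwrite(f"pics/{n}0.png",bot.camera(n))
E
```

```text
pics
{'clock': 0.0, 'joint_pos': [1.164, 0.241, 0.004, 1.335, -0.0, 1.571], 'joint_vel': [-0.001, -0.001, -0.0, -0.001, -0.001, -0.0], 'tau': [-0.0, -37.232, 25.241, 0.017, -0.0, 0.0], 'eef_pos': [0.198, 0.459, 0.238], 'tool_rot': [0.202, 0.979, -0.001, -0.0], 'ft_force': [0.27, 0.136, -0.177], 'ft_torque': [-0.019, -0.03, 0.004], 'grip_width': 0.085} 0.008
top [[490.1, 0.0, 313.5], [0.0, 490.1, 194.2], [0.0, 0.0, 1.0]] -0.1213185812773112 [[0.092, -0.97, 0.223, 0.262], [-0.996, -0.089, 0.021, -0.024], [-0.0, -0.224, -0.975, 1.398], [0.0, 0.0, 0.0, 1.0]]
side [[361.5, 0.0, 318.1], [0.0, 361.5, 199.7], [0.0, 0.0, 1.0]] 0.0040909612384568425 [[-0.989, -0.083, 0.125, 0.452], [-0.15, 0.585, -0.797, 0.718], [-0.007, -0.806, -0.591, 0.651], [0.0, 0.0, 0.0, 1.0]]
```

View pics/top0.png

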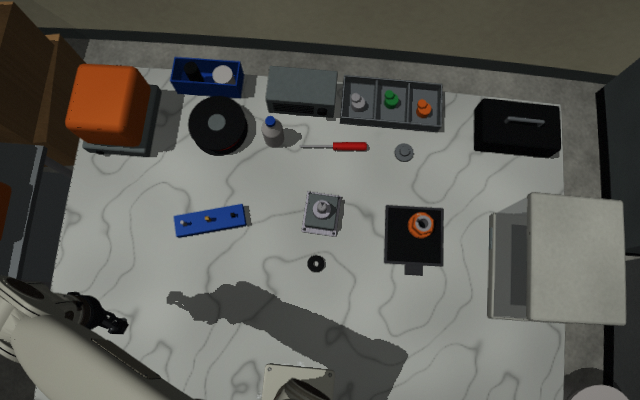

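View pics/side0.png

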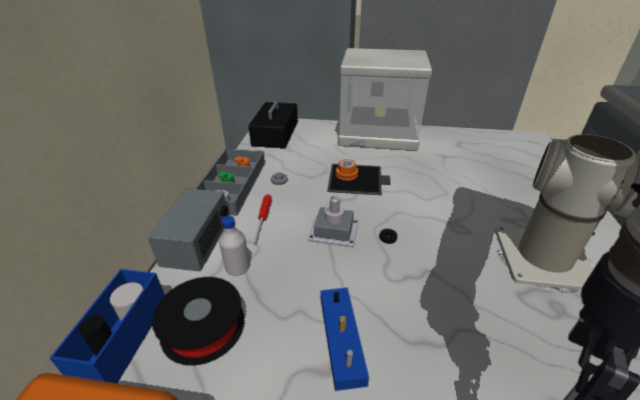

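The top view shows the blue kit around (210,220) with the brass key in the middle hole (208,218). The drive shaft is at about (322,209), the pulley at (421,224), and the idler at (316,263). The side view agrees, with the key at (342,324).

```bash
cat >h.py <<'E'
import numpy as np,cv2
from workcell import bot
def ray(m,p):
    K=m["K"];d=(np.asarray(p,float)-[K[0][2],K[1][2]])/[K[0][0],K[1][1]]
    u=d.copy()
    for _ in range(20): u=d/(1+m["k1"]*(u@u))
    T=np.array(m["T"]);return T[:3,3],T[:3,:3]@np.r_[u,1]
def onz(m,p,z):
    o,d=ray(m,p);return o+d*(z-o[2])/d[2]
def proj(m,P):
    T=np.array(m["T"]);c=T[:3,:3].T@(np.asarray(P)-T[:3,3]);u=c[:2]/c[2]
    u=u*(1+m["k1"]*(u@u));K=m["K"];return np.array([K[0][0]*u[0]+K[0][2],K[1][1]*u[1]+K[1][2]])
def tri(m1,p1,m2,p2):
    A=np.zeros((3,3));b=np.zeros(3)
    for m,p in((m1,p1),(m2,p2)):
        o,d=ray(m,p);d/=np.linalg.norm(d);M=np.eye(3)-np.outer(d,d);A+=M;b+=M@o
    return np.linalg.solve(A,b)
E
python3 - <<'E'
from h import *
t=bot.camera_model("top")
for n,p,z in(("key",(208,218),.06),("kitA",(183,223),.06),("kitB",(233,214),.05),("shaft",(322,207),.115),("pulley",(422,223),.048),("base L",(308,192),.01),("baseTR",(343,195),.01),("baseBL",(304,233),.01),("baseBR",(336,236),.01),("idler",(316,263),.014)):
    print(n,np.round(onz(t,p,z),3))
w=bot.camera_model("wrist");e=bot.get_obs()
print(np.round(w["K"],1).tolist(),w["k1"],np.round(w["T"],3).tolist())
from scipy.spatial.transform import Rotation as R
Rt=R.from_quat(e["tool_rot"]).as_matrix();print(np.round(Rt,3),"cam in tool",np.round(Rt.T@(np.array(w["T"])[:3,3]-e["eef_pos"]),3),np.round(Rt.T@np.array(w["T"])[:3,:3],3))
E
```

```text
key [0.474 0.292 0.06 ]
kitA [0.453 0.36  0.06 ]
kitB [0.493 0.225 0.05 ]
shaft [ 0.523 -0.022  0.115]
pulley [ 0.517 -0.305  0.048]
base L [0.585 0.023 0.01 ]
baseTR [ 0.586 -0.079  0.01 ]
baseBL [0.464 0.023 0.01 ]
baseBR [ 0.464 -0.069  0.01 ]
idler [ 0.382 -0.019  0.014]
[[349.7, 0.0, 317.6], [0.0, 349.7, 197.5], [0.0, 0.0, 1.0]] -0.05549947484271336 [[0.395, 0.887, 0.238, 0.137], [0.919, -0.381, -0.104, 0.486], [-0.002, 0.26, -0.966, 0.372], [0.0, 0.0, 0.0, 1.0]]
[[-0.918  0.396 -0.001]
 [ 0.396  0.918 -0.002]
 [-0.    -0.002 -1.   ]] cam in tool [ 0.067  0.001 -0.134] [[ 0.    -0.966 -0.26 ]
 [ 1.     0.     0.   ]
 [-0.    -0.26   0.966]]
```

```bash
python3 -m jog '[[[0.276,-0.167,-0.05,0,0,-50,0],[0.276,-0.167,-0.05,0,0,-50,0],[0.276,-0.167,-0.05,0,0,-50,0],[0.276,-0.167,-0.05,0,0,-50,0],[0.276,-0.167,-0.05,0,0,-50,0],[0.276,-0.167,-0.05,0,0,-50,0],[0.276,-0.167,-0.05,0,0,-50,0],[0.276,-0.167,-0.05,0,0,-50,0],[0.276,-0.167,-0.05,0,0,-50,0],[0.276,-0.167,-0.05,0,0,-50,0]]]'
python3 - <<'E'
from h import *
m=bot.camera_model("wrist");im=bot.camera("wrist");cv2.imwrite("pics/w1.png",im)
np.save("m1.npy",m,allow_pickle=True)
hs=cv2.cvtColor(im,cv2.COLOR_BGR2HSV)
k=cv2.inRange(hs,(10,90,60),(35,255,255))
n,l,s,c=cv2.connectedComponentsWithStats(k)
for i in range(1,n):
    if s[i,4]>60: print(s[i],c[i])
print(np.round(bot.get_obs()["joint_pos"],2))
E
```

```text
clock: 0.93
eef_pos: [0.4747, 0.2905, 0.1879]
tool_rot: [0.598, 0.801, -0.001, -0.001]
ft_force: [-0.4, 0.2, 0.6]
grip_width: 0.0853
[314 171  12  21 213] [319.71830986 181.87793427]
[0.55 0.38 0.06 1.26 0.   1.83]
```

View pics/w1.png

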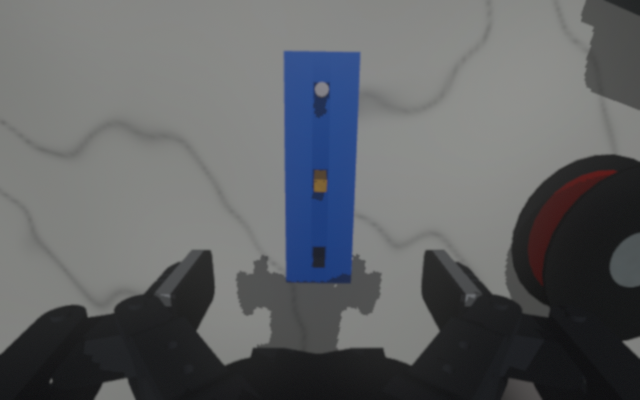

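The wrist picture shows the brass key at (320,181). The dowel is above it at (321,90) and the black pin below at (319,257). The kit edges are nearly vertical in the image.

```bash
python3 - <<'E'
from h import *
m=np.load("m1.npy",allow_pickle=True).item();im=cv2.imread("pics/w1.png");hs=cv2.cvtColor(im,cv2.COLOR_BGR2HSV)
b=cv2.inRange(hs,(105,120,60),(125,255,255));b=cv2.morphologyEx(b,cv2.MORPH_CLOSE,np.ones((25,25)))
cn=max(cv2.findContours(b,0,2)[0],key=cv2.contourArea)[:,0]
P=np.array([onz(m,p,.032)[:2] for p in cn]).astype(np.float32)
print("kit",cv2.minAreaRect(P))
k=cv2.inRange(hs,(10,90,60),(35,255,255))
v=hs[...,2];print(np.where(k[165:197,310:332]>0,v[165:197,310:332],0)[::2])
for p in((314.5,171),(326.5,171),(320.2,175)): print(onz(m,p,.066))
E
```

```text
kit ((0.4741574823856354, 0.29827648401260376), (0.05925248563289642, 0.19815877079963684), 15.58958911895752)
[[  0   0   0   0   0   0   0   0   0   0   0   0   0   0   0   0   0   0
    0   0   0   0]
 [  0   0   0   0   0   0   0   0   0   0   0   0   0   0   0   0   0   0
    0   0   0   0]
 [  0   0   0   0   0   0   0   0   0   0   0   0   0   0   0   0   0   0
    0   0   0   0]
 [  0   0   0   0   0   0   0  81   0   0   0   0   0   0   0   0   0   0
    0   0   0   0]
 [  0   0   0   0   0   0  82  83  83  82  83  83  83  83  81   0   0   0
    0   0   0   0]
 [  0   0   0   0   0   0  82  82  83  82  83  83  83  83  82   0   0   0
    0   0   0   0]
 [  0   0   0   0   0   0  83  83  83  83  84  84  84  84  83   0   0   0
    0   0   0   0]
 [  0   0   0   0   0  96 102 104 105 105 104 104 102  99  96  92   0   0
    0   0   0   0]
 [  0   0   0   0   0 102 110 119 124 125 125 124 120 113 112 116   0   0
    0   0   0   0]
 [  0   0   0   0 101 118 123 124 125 125 125 125 125 124 124 119   0   0
    0   0   0   0]
 [  0   0   0   0 104 122 127 126 125 125 124 124 124 124 124 118   0   0
    0   0   0   0]
 [  0   0   0   0 105 123 129 129 128 127 126 124 124 123 122 114   0   0
    0   0   0   0]
 [  0   0   0   0 104 121 127 128 128 128 127 126 124 123 121 112   0   0
    0   0   0   0]
 [  0   0   0   0   0   0  99 102 104 105 105 105 105 105   0   0   0   0
    0   0   0   0]
 [  0   0   0   0   0   0   0   0   0   0   0   0   0   0   0   0   0   0
    0   0   0   0]
 [  0   0   0   0   0   0   0   0   0   0   0   0   0   0   0   0   0   0
    0   0   0   0]]
[0.46682814 0.30769221 0.066     ]
[0.47536942 0.31022776 0.066     ]
[0.47175038 0.30599762 0.066     ]
```

```bash
python3 - <<'E'
from h import *
m=np.load("m1.npy",allow_pickle=True).item()
q=onz(m,(319.6,185.8),.066);e=bot.get_obs();print(q,q-e["eef_pos"],onz(m,(319.6,192.3),.066),onz(m,(319.6,179.3),.066))
from scipy.spatial.transform import Rotation as R
y=R.from_quat(e["tool_rot"]).as_matrix()[:,1];print(y)
E
```

```text
[0.47367964 0.2979577  0.066     ] [ 7.86233422e-06  6.52424807e-03 -1.22406220e-01] [0.47511703 0.29313362 0.066     ] [0.47225621 0.3027351  0.066     ]
[ 0.95831351  0.28570997 -0.00224349]
```

```bash
python3 -m jog '[[[0,0.0065,-0.04,0,0,-1,100],[0,0.0065,-0.08,0,0,-1,120],[0,0.0065,-0.11,0,0,-1,120],[0,0.0065,-0.1245,0,0,-1,120],[0,0.0065,-0.1245,0,0,-1,120],[0,0.0065,-0.1245,0,0,-1,255],[0,0.0065,-0.1245,0,0,-1,255],[0,0.0065,-0.1245,0,0,-1,255],[0,0.0065,-0.1245,0,0,-1,255],[0,0.0065,-0.1245,0,0,-1,255]]]'
```

```text
clock: 1.82
eef_pos: [0.475, 0.2997, 0.0671]
tool_rot: [0.604, 0.797, 0.002, 0.001]
ft_force: [-1.4, 0.7, 5.8]
grip_width: 0.0066
```

```bash
python3 - <<'E'
from h import *
im=bot.camera("wrist");cv2.imwrite("pics/w2.png",cv2.resize(im[120:360,180:460],None,fx=2,fy=2));o=bot.get_obs();print(o["eef_pos"],o["ft_force"],o["grip_width"])
E
```

```text
[0.47503189 0.2996918  0.06702524] [-0.77366542 -0.03945832  5.41332242] 0.00683683982866346
```

View pics/w2.png

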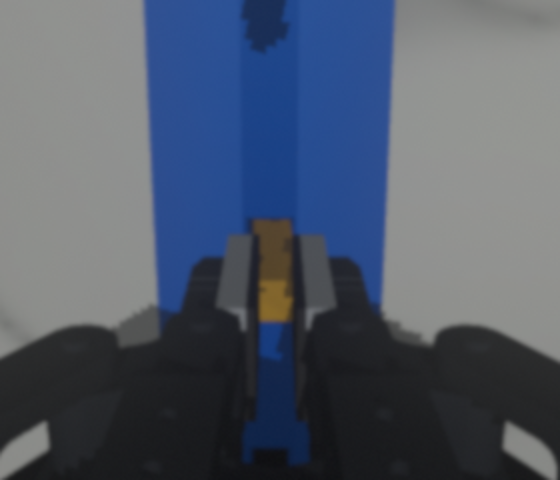

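The key is between the pads, gripped near its top (around (275,300) in the crop), though the width reads 7 mm. Next I lift it and move over the drive for a look.

```bash
python3 -m jog '[[[0,0,0.03,0,0,0,255],[0,0,0.07,0,0,0,255],[0,0,0.11,0,0,0,255],[0,0,0.15,0,0,0,255],[0,0,0.18,0,0,0,255]]]'; python3 -m jog '[[[0.05,-0.37,0,0,0,-16,255],[0.05,-0.37,0,0,0,-16,255],[0.05,-0.37,0,0,0,-16,255],[0.05,-0.37,0,0,0,-16,255],[0.05,-0.37,0,0,0,-16,255],[0.05,-0.37,0,0,0,-16,255],[0.05,-0.37,0,0,0,-16,255],[0.05,-0.37,0,0,0,-16,255],[0.05,-0.37,0,0,0,-16,255],[0.05,-0.37,0,0,0,-16,255]]]'
python3 -m jog '[[[0,0,0,0,0,0,255]]]'
python3 - <<'E'
from h import *
m=bot.camera_model("wrist");im=bot.camera("wrist");cv2.imwrite("pics/w3.png",im);np.save("m3.npy",m,allow_pickle=True)
print(bot.get_obs()["eef_pos"],np.round(proj(m,(.523,-.022,.115)),0))
E
```

```text
clock: 2.28
eef_pos: [0.4745, 0.2989, 0.2492]
tool_rot: [0.604, 0.797, 0.002, 0.001]
ft_force: [1.2, 0.7, -0.7]
grip_width: 0.0072
clock: 3.12
eef_pos: [0.5243, -0.0783, 0.2452]
tool_rot: [0.712, 0.702, -0.001, 0.002]
ft_force: [0.9, 1.1, -1.0]
grip_width: 0.0072
clock: 3.2
eef_pos: [0.5238, -0.0738, 0.245]
tool_rot: [0.711, 0.703, 0.0, 0.0]
ft_force: [0.7, 0.0, -0.1]
grip_width: 0.0071
[ 0.52368853 -0.07223024  0.24498948] [316. 125.]
```

View pics/w3.png

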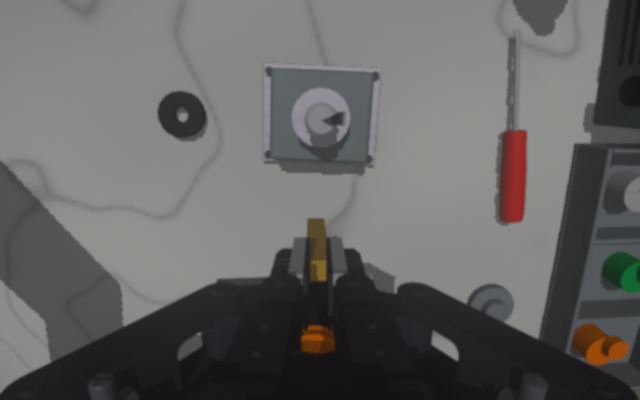

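Shaft at about (322,118) with its slot pointing image-right (about world +x). The held key is upright, with its top at (320,270) and its foot at (317,222).

```bash
python3 - <<'E'
from h import *
m=np.load("m3.npy",allow_pickle=True).item();im=cv2.imread("pics/w3.png")
c=cv2.resize(im[50:180,255:395],None,fx=5.5,fy=4.6,interpolation=cv2.INTER_CUBIC)
c=cv2.resize(im[55:175,255:390],None,fx=4.8,fy=4.8,interpolation=cv2.INTER_CUBIC);cv2.imwrite("pics/w3c.png",c)
hs=cv2.cvtColor(im,cv2.COLOR_BGR2HSV);print(hs[118,285:360:4].tolist())
# tool frame position of key ends
b=cv2.inRange(hs,(10,90,40),(28,255,255))[200:290,295:345];ys,xs=np.nonzero(b)
print(xs.min()+295,xs.max()+295,ys.min()+200,ys.max()+200)
for r in range(ys.min(),ys.max()+1,4):
    q=xs[ys==r]; print(r+200,q.min()+295,q.max()+295,int(hs[r+200,int(q.mean())+295,2]))
E
```

```text
[[94, 18, 98], [95, 16, 98], [127, 16, 143], [130, 16, 148], [132, 17, 146], [135, 9, 114], [135, 8, 130], [135, 8, 130], [140, 6, 130], [135, 8, 129], [130, 7, 105], [120, 10, 74], [120, 10, 52], [105, 10, 51], [120, 8, 65], [128, 16, 128], [127, 16, 140], [94, 18, 98], [94, 18, 97]]
308 326 219 281
219 309 322 94
223 308 323 88
227 308 323 88
231 308 324 87
235 308 324 87
239 311 325 86
243 311 325 88
247 311 325 87
251 311 325 87
255 311 326 87
259 310 326 90
263 310 326 128
267 310 326 127
271 309 326 115
275 309 326 110
279 309 326 90
```

View pics/w3c.png

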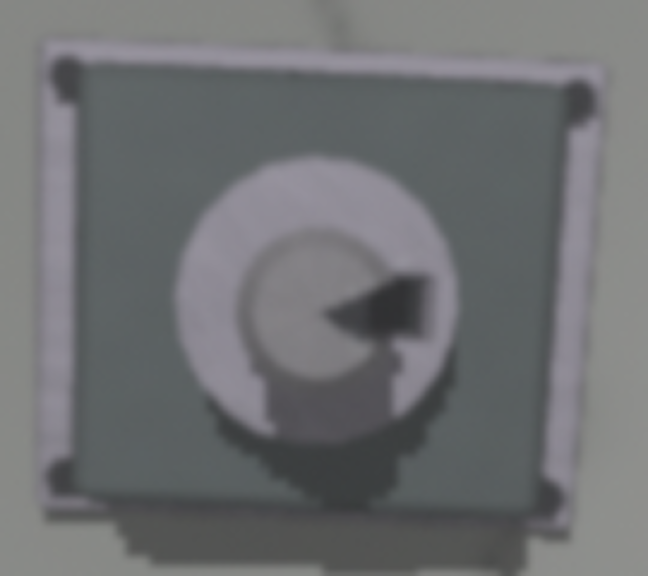

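```bash
python3 - <<'E'
from h import *
from scipy.optimize import least_squares
from scipy.spatial.transform import Rotation as R
m=np.load("m3.npy",allow_pickle=True).item();im=cv2.imread("pics/w3.png");hs=cv2.cvtColor(im,cv2.COLOR_BGR2HSV).astype(int)
H=((hs[...,0]<118)&(hs[...,0]>80)&(hs[...,1]>12)).astype(np.uint8);H[:50]=0;H[175:]=0;H[:,:250]=0;H[:,395:]=0
H=cv2.morphologyEx(H,cv2.MORPH_OPEN,np.ones((3,3)));H=cv2.morphologyEx(H,cv2.MORPH_CLOSE,np.ones((9,9)))
cn=max(cv2.findContours(H,0,1)[0],key=cv2.contourArea)[:,0]
P=np.array([onz(m,p,.05)[:2] for p in cn]).astype(np.float32);print("housing",cv2.minAreaRect(P))
# collar edge along rays, from a guess centre, image angles in the upper half + sides
g=cv2.cvtColor(im,cv2.COLOR_BGR2GRAY).astype(np.float32);c0=np.array([255+318/4.8,55+300/4.8]);pts=[]
for a in np.radians(np.arange(-200,15,5)):
    r=np.arange(24,36,.25);xy=c0+np.outer(r,[np.cos(a),np.sin(a)])
    v=cv2.remap(g,xy[:,0].astype(np.float32)[None],xy[:,1].astype(np.float32)[None],1)[0]
    k=np.argmin(np.gradient(cv2.GaussianBlur(v[None],(9,1),0)[0]));pts.append(onz(m,xy[k],.075)[:2])
pts=np.array(pts);s=least_squares(lambda x:np.hypot(*(pts-x[:2]).T)-x[2],[*pts.mean(0),.025],loss="soft_l1",f_scale=.0005);print("collar",s.x)
# slot (dark) at collar level: pocket dark quad
p=lambda u,v:np.array([255+(u+.5)/4.8-.5,55+(v+.5)/4.8-.5])
for q,z in(((432,276),.075),((432,338),.075),((400,275),.075),((328,313),.115)):print(q,onz(m,p(*q),z)[:2])
# slot edges: top corners
w=np.array(m["T"]);e=bot.get_obs();Rt=R.from_quat(e["tool_rot"]).as_matrix();print(np.degrees(np.arctan2(Rt[1,1],Rt[0,1])),e["eef_pos"])
tc=Rt.T@(w[:3,3]-e["eef_pos"]);RC=Rt.T@w[:3,:3]
M={**m,"T":np.vstack([np.c_[RC,tc],[0,0,0,1]])}
def f(x):
    xo,zf,t=x;rot=lambda a,b:(xo+a*np.cos(t)+b*np.sin(t),0,zf-b*np.cos(t)+a*np.sin(t))
    P=[rot(.005,0),rot(.005,.058),rot(-.005,.058)]
    return [proj(M,P[i])[1]-r for i,r in enumerate((218.5,260.5,281.8))]
s=least_squares(f,[0,.05,0],x_scale=[.01,.01,.1]);print("key in tool: x off, foot z, tilt",s.x,s.fun)
for px,z in(((315.5,219),s.x[1]),((317.8,261),s.x[1]-.058)):
    o,d=ray(M,px);print("tool pt",o+d*(z-o[2])/d[2])
E
```

```text
housing ((0.5262411832809448, -0.018106497824192047), (0.0827377513051033, 0.0918220728635788), 87.28396606445312)
collar [ 0.52641002 -0.01817087  0.02484318]
(432, 276) [ 0.54688032 -0.01371516]
(432, 338) [ 0.54696726 -0.02450588]
(400, 275) [ 0.54122895 -0.01349577]
(328, 313) [ 0.5278639  -0.01821807]
-0.454756446960517 [ 0.52368853 -0.07223024  0.24498948]
key in tool: x off, foot z, tilt [-0.00434728  0.06007065  0.01145273] [0. 0. 0.]
tool pt [ 0.00036782 -0.00161485  0.06007065]
tool pt [ 0.00111475 -0.00034251  0.00207065]
```

```bash
python3 - <<'E'
from h import *
im=cv2.imread("pics/w3.png")
for r in(216,217,218,219,220,222,226,232):print(r,[tuple(int(x) for x in p[[0,2]]) for p in im[r,304:328]])
print()
for r in(256,258,260,262,264,274,276,278,280,282,284,286): print(r,[tuple(int(x) for x in p[[0,2]]) for p in im[r,306:330:2]])
E
```

```text
216 [(136, 138), (137, 138), (136, 137), (135, 137), (135, 137), (135, 137), (135, 136), (134, 137), (134, 136), (135, 137), (134, 136), (135, 136), (134, 136), (134, 136), (134, 136), (134, 136), (133, 135), (133, 135), (133, 135), (134, 135), (134, 135), (133, 135), (134, 135), (132, 134)]
217 [(137, 138), (136, 138), (135, 137), (130, 134), (126, 132), (123, 130), (122, 129), (122, 128), (122, 129), (121, 128), (122, 129), (122, 128), (121, 128), (121, 127), (120, 127), (119, 126), (119, 126), (119, 126), (120, 126), (124, 129), (129, 132), (131, 133), (132, 134), (131, 133)]
218 [(137, 138), (136, 137), (129, 133), (116, 125), (102, 117), (93, 112), (91, 111), (89, 110), (90, 110), (90, 109), (90, 109), (90, 109), (90, 109), (88, 108), (86, 106), (85, 105), (85, 106), (85, 106), (89, 108), (102, 115), (118, 125), (129, 131), (130, 132), (130, 132)]
219 [(136, 138), (135, 137), (125, 130), (99, 114), (74, 101), (62, 96), (59, 94), (58, 95), (58, 95), (58, 93), (59, 94), (58, 94), (58, 93), (57, 93), (55, 91), (54, 92), (54, 92), (54, 92), (60, 95), (78, 101), (104, 114), (122, 126
[... 1887 characters left out ...]
4, 85), (40, 121), (41, 129), (40, 127), (41, 125), (35, 79), (38, 40)]
278 [(44, 44), (34, 38), (34, 68), (34, 78), (34, 79), (34, 81), (39, 117), (40, 129), (39, 127), (40, 124), (34, 77), (38, 40)]
280 [(44, 44), (33, 36), (35, 57), (35, 65), (35, 65), (36, 67), (37, 89), (39, 98), (38, 96), (38, 94), (32, 61), (39, 39)]
282 [(43, 43), (33, 34), (34, 37), (36, 39), (36, 40), (35, 38), (34, 39), (34, 40), (34, 40), (34, 39), (32, 34), (39, 38)]
284 [(44, 43), (34, 34), (29, 30), (31, 32), (28, 31), (29, 31), (29, 30), (30, 31), (30, 30), (28, 30), (30, 31), (39, 40)]
286 [(43, 43), (34, 35), (29, 31), (28, 29), (29, 30), (28, 29), (27, 29), (28, 30), (28, 30), (29, 30), (28, 29), (38, 38)]
```

```bash
cat >>h.py <<'E'
def foot(m,col,row,z):  # bevel-start edge of the key's near face at world z -> key centre
    p=onz(m,(col,row),z);T=np.array(m["T"]);u=-T[:2,1];u/=np.linalg.norm(u);return p[:2]-.005*u
E
python3 - <<'E'
from h import *
m=np.load("m3.npy",allow_pickle=True).item()
for z in(.1865,.1845):
    f=foot(m,315.4,218,z);print(f,np.array([.5397,-.0187])-f)
E
```

```text
[ 0.52200096 -0.07568137] [0.01769904 0.05698137]
[ 0.52198283 -0.07634693] [0.01771717 0.05764693]
```

```bash
python3 -m jog '[[[0.017,0.057,0,0,-0.8,-2.3,255],[0.017,0.057,0,0,-0.8,-2.3,255],[0.017,0.057,-0.03,0,-0.8,-2.3,255],[0.017,0.057,-0.06,0,-0.8,-2.3,255],[0.017,0.057,-0.06,0,-0.8,-2.3,255],[0.017,0.057,-0.06,0,-0.8,-2.3,255],[0.017,0.057,-0.06,0,-0.8,-2.3,255]]]'
python3 - <<'E'
from h import *
m=bot.camera_model("wrist");im=bot.camera("wrist");np.save("m4.npy",m,allow_pickle=True);cv2.imwrite("pics/w4f.png",im)
c=cv2.resize(im[170:290,250:390],None,fx=5,fy=5,interpolation=cv2.INTER_CUBIC);cv2.imwrite("pics/w4.png",c)
o=bot.get_obs();print(o["eef_pos"],o["ft_force"]);print(proj(m,(.5397,-.0187,.115)),proj(m,(.5263,-.0181,.115)))
E
```

```text
clock: 3.83
eef_pos: [0.5414, -0.0134, 0.1863]
tool_rot: [0.723, 0.691, 0.006, 0.005]
ft_force: [0.2, 0.3, 0.3]
grip_width: 0.0068
[ 0.54200263 -0.01373685  0.18694077] [ 0.68303882 -0.57887783 -0.17009393]
[314.37531441 224.46938583] [292.74074733 224.55267025]
```

View pics/w4.png

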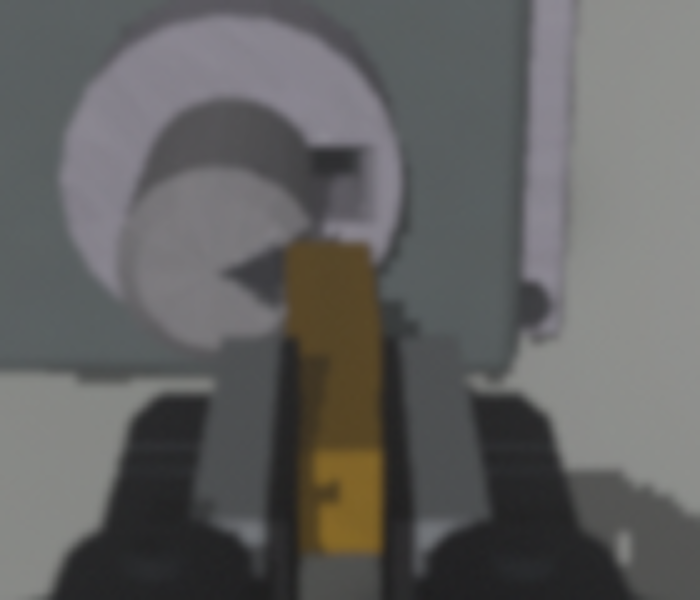

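```bash
python3 - <<'E'
from h import *
m=np.load("m4.npy",allow_pickle=True).item()
p=lambda u,v:(250+(u+.5)/5-.5,170+(v+.5)/5-.5)
for n,u,v,z in(("pk +y",345,147,.075),("pk -y",345,221,.075),("pk out",373,185,.075),("coll L",60,180,.075),("coll R",403,185,.075),("coll T",232,14,.075),("sh L13",120,250,.112),("sh L10",133,250,.115),("sh top10",222,166,.115),("sh top13",222,160,.112),("sh bot",215,352,.115)):
    print(n,np.round(onz(m,p(u,v),z)[:2],4))
c=p(329.5,243)
for z in(.1285,.1275,.1265):print(z,c,np.round(foot(m,c[0],c[1],z),4))
g=cv2.imread("pics/w4f.png");
print(g[190:224,319].sum(1).tolist()); print(g[206,305:335].sum(1).tolist()); print(g[216:224,313].tolist())
E
```

```text
pk +y [ 0.5433 -0.0134]
pk -y [ 0.5428 -0.0247]
pk out [ 0.5471 -0.0194]
coll L [ 0.5015 -0.0164]
coll R [ 0.5515 -0.0196]
coll T [0.5281 0.007 ]
sh L13 [ 0.5143 -0.0153]
sh L10 [ 0.5163 -0.0144]
sh top10 [ 0.5279 -0.0041]
sh top13 [ 0.5278 -0.0042]
sh bot [ 0.5256 -0.0283]
0.1285 (315.5, 218.2) [ 0.5404 -0.0151]
0.1275 (315.5, 218.2) [ 0.5404 -0.0155]
0.1265 (315.5, 218.2) [ 0.5404 -0.0158]
[399, 401, 401, 402, 402, 402, 402, 393, 354, 255, 175, 157, 154, 160, 192, 242, 268, 275, 275, 276, 275, 275, 280, 301, 351, 395, 406, 376, 300, 226, 201, 197, 197, 198]
[263, 242, 224, 216, 210, 207, 200, 199, 199, 199, 208, 231, 254, 266, 268, 264, 263, 284, 316, 349, 382, 404, 411, 408, 379, 301, 243, 257, 273, 275]
[[83, 79, 81], [76, 77, 81], [59, 73, 83], [47, 71, 85], [42, 70, 86], [41, 70, 86], [41, 70, 86], [42, 70, 87]]
```

```bash
python3 -m jog '[[[-0.0007,-0.003,0,0,0,0,255],[-0.0007,-0.003,-0.005,0,0,0,255],[-0.0007,-0.003,-0.01,0,0,0,255],[-0.0007,-0.003,-0.015,0,0,0,255],[-0.0007,-0.003,-0.02,0,0,0,255],[-0.0007,-0.003,-0.024,0,0,0,255],[-0.0007,-0.003,-0.024,0,0,0,255]]]'
python3 - <<'E'
from h import *
m=bot.camera_model("wrist");im=bot.camera("wrist");np.save("m5.npy",m,allow_pickle=True);cv2.imwrite("pics/w5f.png",im)
c=cv2.resize(im[170:290,250:390],None,fx=5,fy=5,interpolation=cv2.INTER_CUBIC);cv2.imwrite("pics/w5.png",c)
o=bot.get_obs();print(o["eef_pos"],o["ft_force"])
E
```

```text
clock: 4.47
eef_pos: [0.5396, -0.0173, 0.1595]
tool_rot: [0.723, 0.691, 0.004, 0.004]
ft_force: [-0.3, 0.6, 0.1]
grip_width: 0.007
[ 0.53976047 -0.01734302  0.16000274] [ 0.5398337  -0.44303741 -0.77285302]
```

View pics/w5.png

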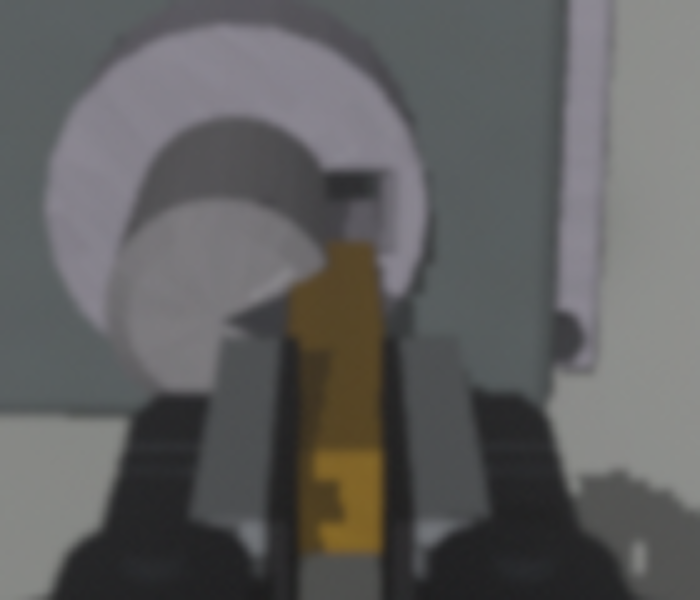

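Now the key foot is inside the shaft slot (foot edge at crop (335,243), pocket beyond it at (355,185)), with no contact force. I'll check the alignment to the pocket next.

```bash
python3 - <<'E'
from h import *
m=np.load("m5.npy",allow_pickle=True).item()
p=lambda u,v:(250+(u+.5)/5-.5,170+(v+.5)/5-.5)
c=p(329.5,243)
for z in(.1025,.1015,.1005):print(z,np.round(foot(m,c[0],c[1],z),4))
for n,u,v,z in(("coll L",43,200,.075),("coll R",429,205,.075),("coll T",235,22,.075),("pk+y",355,170,.075),("pk out",395,210,.075)):print(n,np.round(onz(m,p(u,v),z)[:2],4))
E
python3 -m jog '[[[0,0,-0.006,0,0,0,255],[0,0,-0.012,0,0,0,255],[0,0,-0.018,0,0,0,255],[0,0,-0.022,0,0,0,255],[0,0,-0.022,0,0,0,255]]]'
```

```text
0.1025 [ 0.5385 -0.0188]
0.1015 [ 0.5384 -0.0192]
0.1005 [ 0.5384 -0.0195]
coll L [ 0.5014 -0.0153]
coll R [ 0.5517 -0.0184]
coll T [0.5279 0.0071]
pk+y [ 0.5422 -0.0132]
pk out [ 0.5472 -0.0189]
clock: 4.93
eef_pos: [0.5396, -0.0173, 0.1375]
tool_rot: [0.723, 0.691, 0.004, 0.004]
ft_force: [1.2, -0.1, -0.5]
grip_width: 0.0071
```

```bash
python3 -m jog '[[[0.0012,0,0,0,0,0,255],[0.0012,0,0,0,0,0,255],[0.0012,0,-0.004,0,0,0,255],[0.0012,0,-0.008,0,0,0,255],[0.0012,0,-0.011,0,0,0,255],[0.0012,0,-0.011,0,0,0,255]]]'
```

```text
clock: 5.43
eef_pos: [0.5406, -0.0173, 0.1268]
tool_rot: [0.723, 0.691, 0.004, 0.004]
ft_force: [0.4, 0.1, -0.3]
grip_width: 0.0071
```

```bash
python3 -m jog '[[[0,0,0,0,0,0,150],[0,0,0,0,0,0,150],[0,0,0,0,0,0,150],[0,0,0.03,0,0,0,150],[0,0,0.07,0,0,0,150],[0,-0.04,0.11,0,0,0,100],[0,-0.06,0.11,0,0.8,0,0],[0,-0.06,0.11,0,0.8,0,0],[0,-0.06,0.11,0,0.8,0,0],[0,-0.06,0.11,0,0.8,0,0]]]'
python3 - <<'E'
from h import *
m=bot.camera_model("wrist");im=bot.camera("wrist");np.save("m6.npy",m,allow_pickle=True);cv2.imwrite("pics/w6f.png",im)
u,v=proj(m,(.53,-.018,.1)).astype(int);print(u,v)
c=cv2.resize(im[max(v-65,0):v+65,u-75:u+75],None,fx=4,fy=4,interpolation=cv2.INTER_CUBIC);cv2.imwrite("pics/w6.png",c)
t=cv2.cvtColor(im,cv2.COLOR_BGR2HSV);k=cv2.inRange(t,(10,90,40),(30,255,255));n,l,s,cc=cv2.connectedComponentsWithStats(k)
for i in range(1,n):
    if s[i,4]>20:print(s[i],cc[i],onz(m,cc[i],.109))
o=bot.get_obs();print(o["eef_pos"])
E
```

```text
clock: 6.27
eef_pos: [0.5409, -0.0771, 0.2372]
tool_rot: [0.723, 0.691, -0.0, -0.0]
ft_force: [-0.4, 0.9, -0.4]
grip_width: 0.0854
300 115
[306 110  14  14 171] [312.59649123 116.57309942] [ 0.53927393 -0.01897423  0.109     ]
[ 278  326   60   28 1196] [308.34531773 340.64130435] [ 0.52604265 -0.21060049  0.109     ]
[612 329  19  18 153] [621.84313725 337.14379085] [ 0.81617466 -0.22739762  0.109     ]
[ 0.54064874 -0.07669447  0.23679497]
```

View pics/w6.png

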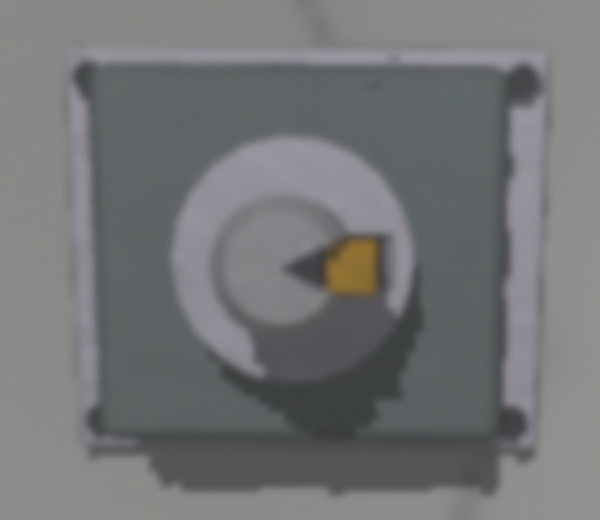

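The key is fully down: its top face sits in the slot at (360,265) in the crop, close to flush with no side visible. Next, the pulley.

```bash
python3 -m jog '[[[-0.023,-0.27,0.01,0,0,0,0],[-0.023,-0.27,0.01,0,0,0,0],[-0.023,-0.27,0.01,0,0,0,0],[-0.023,-0.27,0.01,0,0,0,0],[-0.023,-0.27,0.01,0,0,0,0],[-0.023,-0.27,0.01,0,0,0,0],[-0.023,-0.27,0.01,0,0,0,0],[-0.023,-0.27,0.01,0,0,0,0],[-0.023,-0.27,0.01,0,0,0,0],[-0.023,-0.27,0.01,0,0,0,0]]]'
python3 - <<'E'
from h import *
m=bot.camera_model("wrist");im=bot.camera("wrist");np.save("m7.npy",m,allow_pickle=True);cv2.imwrite("pics/w7f.png",im)
u,v=proj(m,(.517,-.305,.048)).astype(int);print(u,v,np.array(m["T"])[:3,3],bot.get_obs()["eef_pos"])
y0=max(v-75,0);print("crop origin",u-95,y0)
c=cv2.resize(im[y0:y0+150,u-95:u+95],None,fx=4,fy=4,interpolation=cv2.INTER_CUBIC);cv2.imwrite("pics/w7.png",c)
E
```

```text
clock: 7.15
eef_pos: [0.5183, -0.3457, 0.2466]
tool_rot: [0.723, 0.691, -0.0, -0.001]
ft_force: [0.3, 0.6, 0.1]
grip_width: 0.0851
315 133 [ 0.52086831 -0.27887854  0.38055573] [ 0.51854211 -0.34538653  0.24704504]
crop origin 220 58
```

View pics/w7.png

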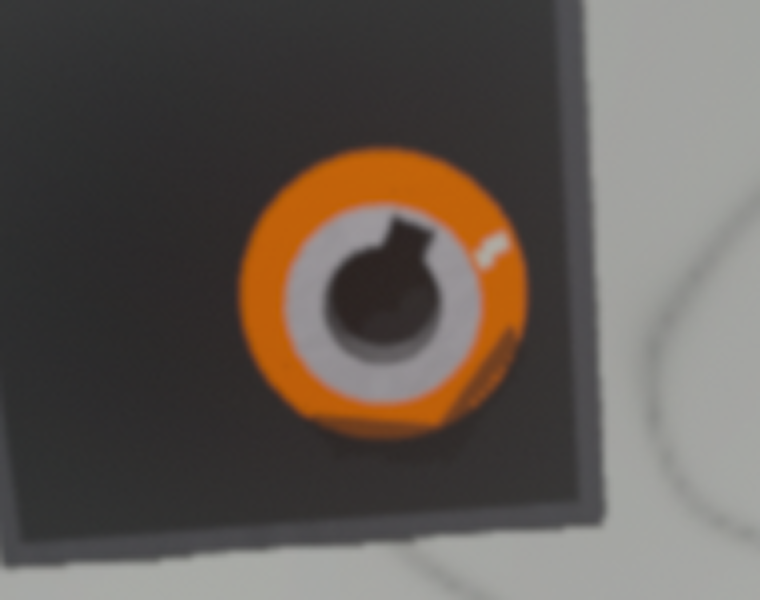

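The pulley's bushing is centred at about crop (383,304), the white mark at (493,250) and the keyway at (410,235), so the keyway is roughly 42° anticlockwise of the mark.

```bash
python3 - <<'E'
from h import *
m=np.load("m7.npy",allow_pickle=True).item();im=cv2.imread("pics/w7f.png");hs=cv2.cvtColor(im,cv2.COLOR_BGR2HSV)
sub=np.zeros(im.shape[:2],np.uint8);sub[85:172,275:357]=255
w=lambda u,v,z=.048:onz(m,(220+(u+.5)/4-.5,58+(v+.5)/4-.5),z)[:2]
gr=cv2.inRange(hs,(0,0,75),(180,70,255))&sub
n,l,s,c=cv2.connectedComponentsWithStats(gr)
for i in range(1,n):
    if s[i,4]>20:print(s[i],np.round(c[i],1),onz(m,c[i],.048)[:2])
ring=1+np.argmax(s[1:,4]);cn=cv2.findContours((l==ring).astype(np.uint8),0,1)[0];cn=max(cn,key=cv2.contourArea)[:,0]
P=np.array([onz(m,p,.048)[:2] for p in cn]).astype(np.float32);e=cv2.fitEllipse(P);print("bushing",e);C=np.array(e[0])
org=cv2.inRange(hs,(5,120,60),(25,255,255))&sub;fl=cv2.findContours(org,0,1)[0];fl=max(fl,key=cv2.contourArea)[:,0]
a=lambda q:np.degrees(np.arctan2(*(q-C)[::-1]))
print("mark",a(w(493,250)),"keyway",a(w(413,228)),a(w(409,236)))
k=w(398,216),w(435,235);print("kw end mid",a((k[0]+k[1])/2),"width",np.linalg.norm(k[0]-k[1]),"edge dir-90",np.degrees(np.arctan2(*(k[0]-k[1])[::-1]))-90)
d=w(440,428)-w(310,415);print("flat dir",np.degrees(np.arctan2(d[1],d[0])));d=w(515,330)-w(440,428);print("flat2",np.degrees(np.arctan2(d[1],d[0])))
print(C-np.array(bot.get_obs()["eef_pos"][:2]),bot.get_obs()["eef_pos"],np.round(bot.get_obs()["joint_pos"],2))
E
```

```text
[ 292  110   48   48 1233] [315.  135.2] [ 0.51667637 -0.306905  ]
[340 117   6   7  25] [342.4 120. ] [ 0.54286101 -0.29398851]
bushing ((0.5170194506645203, -0.3057728707790375), (0.04416262358427048, 0.04431981220841408), 87.07686614990234)
mark 23.909638756835033 keyway 65.76455183249617 66.3781319396474
kw end mid 64.18984194604582 width 0.009622637929531603 edge dir-90 60.875160827301954
flat dir -8.263303118738216
flat2 50.69574564345518
[-0.00152266  0.03961366] [ 0.51854211 -0.34538653  0.24704504] [-0.59  0.49  0.39  1.47  0.    1.03]
```

```bash
python3 -m jog '[[[0,0.0396,-0.04,0,0,24.7,0],[0,0.0396,-0.08,0,0,24.7,0],[0,0.0396,-0.12,0,0,24.7,0],[0,0.0396,-0.15,0,0,24.7,0],[0,0.0396,-0.17,0,0,24.7,0],[0,0.0396,-0.185,0,0,24.7,0],[0,0.0396,-0.2,0,0,24.7,0],[0,0.0396,-0.21,0,0,24.7,0],[0,0.0396,-0.216,0,0,24.7,0],[0,0.0396,-0.216,0,0,24.7,0]]]'
python3 -m jog '[[[0,0,0,0,0,0,0],[0,0,0,0,0,0,60],[0,0,0,0,0,0,90],[0,0,0,0,0,0,255],[0,0,0,0,0,0,255],[0,0,0,0,0,0,255],[0,0,0,0,0,0,255],[0,0,0,0,0,0,255]]]'; python3 -c "
from h import *
cv2.imwrite('pics/w8.png',bot.camera('wrist'))"
```

```text
clock: 8.03
eef_pos: [0.5178, -0.3061, 0.0307]
tool_rot: [0.558, 0.83, -0.0, -0.001]
ft_force: [-0.8, 0.6, 0.2]
grip_width: 0.0858
clock: 8.7
eef_pos: [0.5191, -0.3083, 0.0333]
tool_rot: [0.559, 0.829, -0.0, 0.001]
ft_force: [-0.7, 0.4, 6.9]
grip_width: 0.0528
```

View pics/w8.png

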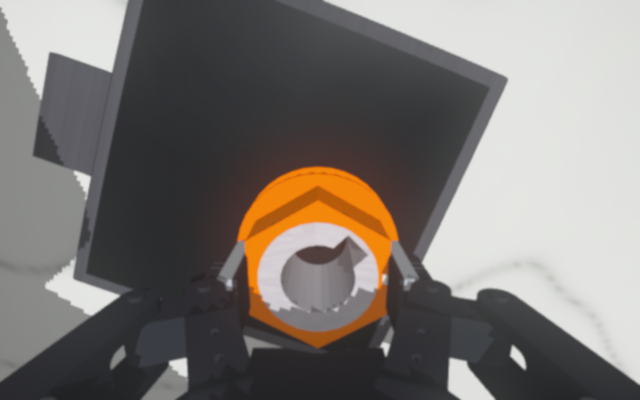

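```bash
python3 - <<'E'
from h import *
m=bot.camera_model("wrist");im=cv2.imread("pics/w8.png");hs=cv2.cvtColor(im,cv2.COLOR_BGR2HSV)
e=bot.get_obs();print(e["eef_pos"],e["ft_force"])
g=cv2.inRange(hs,(0,0,0),(180,90,255));pts=[]
c0=np.array([317.5,277.])
for a in np.radians(np.arange(0,360,6)):
    for r in np.arange(45,75,.5):
        x,y=c0+r*np.array([np.cos(a),np.sin(a)])
        if hs[int(round(y)),int(round(x)),1]>140: pts.append(onz(m,(x,y),.048)[:2]);break
pts=np.array(pts)
from scipy.optimize import least_squares
s=least_squares(lambda x:np.hypot(*(pts-x[:2]).T)-x[2],[*pts.mean(0),.022],loss="soft_l1",f_scale=.0005);print(s.x,len(pts),np.median(abs(s.fun)))
d=s.x[:2]-e["eef_pos"][:2];T=np.array(m["T"]);print("in tool x,y",d@-T[:2,1]/np.linalg.norm(T[:2,1]),d@T[:2,0])
# keyway end: corners approx in image
C=s.x[:2];k=[onz(m,p,.048)[:2] for p in((349,236),(367,252))];q=(k[0]+k[1])/2-C;print("kw",np.degrees(np.arctan2(q[1],q[0])),np.hypot(*q))
E
```

```text
[ 0.51911108 -0.30836385  0.03329171] [0.30422663 0.95168715 5.63280871]
[ 0.51796394 -0.30544419  0.02316835] 60 0.00010541696653328103
in tool x,y 0.0031367365485981376 3.60775118639413e-05
kw 66.26824446365846 0.020707516515295794
```

The view shows the jaws flat on the boss, hex corner forward and the bushing centred at (317,277). Lift.

```bash
python3 -m jog '[[[0,0,0.01,0,0,0,255],[0,0,0.05,0,0,0,255],[0,0,0.09,0,0,0,255],[0,0,0.13,0,0,0,255],[0,0,0.15,0,0,0,255],[0,0,0.15,0,0,0,255],[0,0,0.15,0,0,0,255]]]'
python3 -m jog '[[[0.006,0.285,0,0,0,-56,255],[0.006,0.285,0,0,0,-56,255],[0.006,0.285,0,0,0,-56,255],[0.006,0.285,0,0,0,-56,255],[0.006,0.285,0,0,0,-56,255],[0.006,0.285,0,0,0,-56,255],[0.006,0.285,0,0,0,-56,255],[0.006,0.285,0,0,0,-56,255],[0.006,0.285,0,0,0,-56,255],[0.006,0.285,0,0,0,-56,255]]]'
python3 -m jog '[[[0,0,0,0,0,0,255],[0,0,0,0,0,0,255]]]'
python3 - <<'E'
from h import *
m=bot.camera_model("wrist");im=bot.camera("wrist");cv2.imwrite("pics/w9.png",im);hs=cv2.cvtColor(im,cv2.COLOR_BGR2HSV)
e=bot.get_obs();print(e["eef_pos"],e["ft_force"],e["ft_torque"]);pts=[]
c0=np.array([317.5,277.]);z=e["eef_pos"][2]+.0147
for a in np.radians(np.arange(0,360,6)):
    for r in np.arange(45,75,.5):
        x,y=c0+r*np.array([np.cos(a),np.sin(a)])
        if hs[int(round(y)),int(round(x)),1]>140: pts.append(onz(m,(x,y),z)[:2]);break
pts=np.array(pts)
from scipy.optimize import least_squares
s=least_squares(lambda x:np.hypot(*(pts-x[:2]).T)-x[2],[*pts.mean(0),.022],loss="soft_l1",f_scale=.0005);print(s.x)
C=s.x[:2];k=[onz(m,p,z)[:2] for p in((349,236),(367,252))];q=(k[0]+k[1])/2-C;print("kw",np.degrees(np.arctan2(q[1],q[0])))
T=np.array(m["T"]);print("jaw",np.degrees(np.arctan2(T[1,0],T[0,0])),"need",np.array([.5264,-.0182])-C)
E
```

```text
clock: 9.33
eef_pos: [0.5187, -0.308, 0.1828]
tool_rot: [0.559, 0.829, 0.0, 0.001]
ft_force: [0.3, 0.3, -3.7]
grip_width: 0.053
clock: 10.17
eef_pos: [0.5221, -0.0211, 0.1787]
tool_rot: [0.882, 0.471, -0.003, -0.002]
ft_force: [-0.4, -0.5, -2.3]
grip_width: 0.0527
clock: 10.33
eef_pos: [0.5232, -0.0231, 0.1801]
tool_rot: [0.883, 0.47, -0.002, -0.001]
ft_force: [0.1, -0.6, -2.7]
grip_width: 0.0527
[ 0.52355435 -0.02335458  0.18056044] [-0.82247528 -0.33534248 -2.90516989] [0.00142566 0.04029992 0.07250731]
[ 0.52370108 -0.02024286  0.02305755]
kw 10.413702985724523
jaw -33.86880846767055 need [0.00269892 0.00204286]
```

```bash
python3 -m jog '[[[0.002,0.002,-0.02,0,0,0,255],[0.002,0.002,-0.034,0,0,0,255],[0.002,0.002,-0.034,0,0,0,255],[0.002,0.002,-0.034,0,0,0,255]]]'; python3 -m jog '[[[0,0,-0.002,0,0,0,255],[0,0,-0.004,0,0,0,255],[0,0,-0.006,0,0,0,255],[0,0,-0.006,0,0,0,255]]]'
```

```text
clock: 10.72
eef_pos: [0.5253, -0.0214, 0.1469]
tool_rot: [0.883, 0.47, -0.001, -0.001]
ft_force: [0.7, 0.2, -3.4]
grip_width: 0.0527
clock: 11.05
eef_pos: [0.5265, -0.0208, 0.142]
tool_rot: [0.883, 0.47, 0.0, 0.0]
ft_force: [0.1, 0.3, -3.2]
grip_width: 0.0527
```

```bash
python3 -m jog '[[[0,0,-0.002,0,0,0,255],[0,0,-0.003,0,0,0,255],[0,0,-0.003,0,0,0,255]]]';python3 -c "
from h import *
o=bot.get_obs();print(o['ft_force'],o['ft_torque'],o['eef_pos'])"
```

```text
clock: 11.3
eef_pos: [0.5262, -0.0207, 0.1387]
tool_rot: [0.883, 0.47, -0.0, 0.0]
ft_force: [-0.5, -0.3, -2.6]
grip_width: 0.0526
[-0.54443077 -0.26881176 -2.62205868] [ 0.03371253  0.02348231 -0.01448498] [ 0.52619387 -0.02066911  0.13865817]
```

```bash
python3 -m jog '[[[0,0,-0.001,0,0,0,255],[0,0,-0.002,0,0,0,255],[0,0,-0.002,0,0,0,255]]]';python3 -m jog '[[[0,0,-0.001,0,0,0,255],[0,0,-0.002,0,0,0,255],[0,0,-0.002,0,0,0,255]]]'
```

```text
clock: 11.55
eef_pos: [0.5262, -0.0207, 0.1366]
tool_rot: [0.883, 0.47, -0.0, -0.0]
ft_force: [0.2, 0.4, -2.2]
grip_width: 0.0528
clock: 11.8
eef_pos: [0.5274, -0.0209, 0.1357]
tool_rot: [0.883, 0.47, 0.001, 0.001]
ft_force: [-0.1, -0.7, 3.5]
grip_width: 0.0527
```

```bash
python3 -m jog '[[[0,0,0,0,0,-2,255],[-0.0001,0.0001,0,0,0,-4,255],[-0.0002,0.0002,0,0,0,-6,255],[-0.0002,0.0002,0,0,0,-6,255]]]';python3 -m jog '[[[0,0,0,0,0,-1.5,255],[-0.0001,0.0001,0,0,0,-3,255],[-0.0001,0.0001,0,0,0,-3,255]]]';
```

```text
clock: 12.13
eef_pos: [0.5273, -0.0203, 0.1357]
tool_rot: [0.906, 0.423, 0.001, 0.0]
ft_force: [0.9, 0.5, 2.5]
grip_width: 0.053
clock: 12.38
eef_pos: [0.5272, -0.0201, 0.1357]
tool_rot: [0.917, 0.4, 0.001, 0.0]
ft_force: [1.8, 1.1, 2.7]
grip_width: 0.0527
```

```bash
for i in 1; do python3 -m jog '[[[0,0,0,0,0,-1,255],[0,0.0001,0,0,0,-2,255],[0,0.0001,0,0,0,-2,255]]]';python3 -m jog '[[[0,0,0,0,0,-1,255],[-0.0001,0,0,0,0,-2,255],[-0.0001,0,0,0,0,-2,255]]]'; python3 -m jog '[[[0,0,0,0,0,-1,255],[-0.0001,0.0001,0,0,0,-2,255],[-0.0001,0.0001,0,0,0,-2,255]]]'; done
```

```text
clock: 12.63
eef_pos: [0.527, -0.02, 0.1355]
tool_rot: [0.924, 0.383, 0.001, 0.0]
ft_force: [3.6, 2.7, 3.7]
grip_width: 0.053
clock: 12.88
eef_pos: [0.5267, -0.02, 0.1354]
tool_rot: [0.93, 0.367, 0.001, 0.0]
ft_force: [2.7, 3.3, 4.9]
grip_width: 0.0528
clock: 13.13
eef_pos: [0.5265, -0.0199, 0.1352]
tool_rot: [0.937, 0.351, 0.001, 0.0]
ft_force: [3.2, 3.9, 4.6]
grip_width: 0.0527
```

```bash
python3 -m jog '[[[0.0008,0.001,0,0,0,0,255],[0.0008,0.001,0,0,0,0,255],[0.0008,0.001,0,0,0,0,255]]]';python3 -c "
from h import *
m=bot.camera_model('wrist');im=bot.camera('wrist');cv2.imwrite('pics/w10.png',im[180:350,230:410].repeat(4,0).repeat(4,1)[:600])
o=bot.get_obs();print(o['ft_force'],o['ft_torque'],o['eef_pos'])"
```

```text
clock: 13.38
eef_pos: [0.5266, -0.0196, 0.1351]
tool_rot: [0.936, 0.351, -0.0, 0.001]
ft_force: [3.1, 1.4, 5.9]
grip_width: 0.0528
[2.05648543 1.99154967 5.27517707] [ 0.36393328 -0.69164417  0.05655841] [ 0.52663067 -0.01955099  0.13509131]
```

View pics/w10.png

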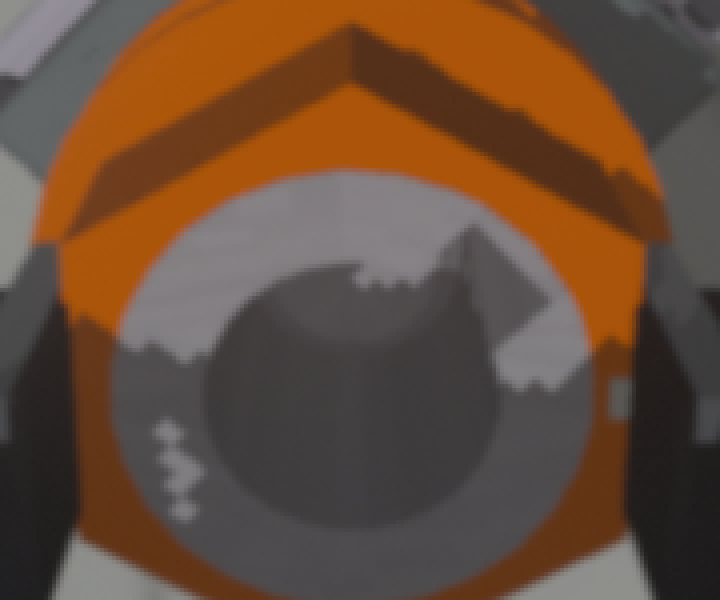

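```bash
python3 - <<'E'
from h import *
m=bot.camera_model('wrist');f=lambda u,v:(230+(u+.5)/4-.5,180+(v+.5)/4-.5)
z=.1505;P=np.array([onz(m,f(*q),z)[:2] for q in((352,170),(110,390),(597,390),(150,270),(540,260))])
A=np.c_[2*P,np.ones(5)];s=np.linalg.lstsq(A,(P**2).sum(1),rcond=None)[0];C=s[:2];print("bushing c",C,np.sqrt(s[2]+C@C))
T=np.array(m["T"]);tx=-T[:2,1]/np.linalg.norm(T[:2,1])
for z2,r in((.115,.010),(.112,.013)):
    p=onz(m,f(350,345),z2)[:2]+r*tx;print("shaft c",p,"pulley should move",p-C)
k=[onz(m,f(*q),z)[:2] for q in((475,226),(552,300))];q=(k[0]+k[1])/2-C
print("kw mid",np.degrees(np.arctan2(q[1],q[0])),np.hypot(*q),np.linalg.norm(k[0]-k[1]),np.degrees(np.arctan2(*(k[0]-k[1])[::-1]))-90)
E
```

```text
bushing c [ 0.52730282 -0.01702638] 0.022797370865101724
shaft c [ 0.52601251 -0.01790027] pulley should move [-0.00129031 -0.00087389]
shaft c [ 0.52716171 -0.01689718] pulley should move [-0.00014111  0.00012921]
kw mid -5.335442918545595 0.020382663193018107 0.010291707968615959 -4.0040083551681676
```

```bash
python3 -m jog '[[[0,0,0,0,0,1,255],[0,0,0,0,0,1,255],[0,0,0,0,0,1,255]]]';python3 -m jog '[[[0,0,0,0,0,1,255],[0,0,0,0,0,1,255],[0,0,0,0,0,1,255]]]';python3 -m jog '[[[0,0,0,0,0,1,255],[0,0,0,0,0,1,255],[0,0,0,0,0,1,255]]]';python3 -c "
from h import *
o=bot.get_obs();print(o['ft_force'],o['ft_torque'],o['eef_pos'])"
```

```text
clock: 13.68
eef_pos: [0.5265, -0.0197, 0.1351]
tool_rot: [0.933, 0.359, -0.0, 0.001]
ft_force: [2.0, 1.3, 7.0]
grip_width: 0.0527
clock: 13.93
eef_pos: [0.5264, -0.0199, 0.1351]
tool_rot: [0.93, 0.367, -0.001, 0.001]
ft_force: [1.5, 0.7, 7.5]
grip_width: 0.0527
clock: 14.18
eef_pos: [0.5263, -0.0201, 0.1351]
tool_rot: [0.927, 0.375, -0.001, 0.001]
ft_force: [2.0, 0.6, 6.9]
grip_width: 0.0525
[1.96626129 0.57379668 6.88380842] [-0.00528319 -0.52471211  0.02566929] [ 0.52630068 -0.020084    0.13510346]
```

```bash
python3 -m jog '[[[0.001,0,0,0,0,0,255],[0.001,0,0,0,0,0,255],[0.001,0,0,0,0,0,255]]]';python3 -m jog '[[[0,0.001,0,0,0,0,255],[0,0.001,0,0,0,0,255],[0,0.001,0,0,0,0,255]]]';python3 -m jog '[[[0,-0.002,0,0,0,0,255],[0,-0.002,0,0,0,0,255],[0,-0.002,0,0,0,0,255]]]';python3 -c "
from h import *
o=bot.get_obs();print(o['ft_force'],o['ft_torque'],o['eef_pos'])"
```

```text
clock: 14.43
eef_pos: [0.5268, -0.0201, 0.135]
tool_rot: [0.927, 0.375, -0.001, 0.001]
ft_force: [0.4, 0.3, 5.7]
grip_width: 0.0529
clock: 14.68
eef_pos: [0.5268, -0.0196, 0.1351]
tool_rot: [0.927, 0.375, -0.001, 0.001]
ft_force: [0.1, -1.0, 7.8]
grip_width: 0.0527
clock: 14.93
eef_pos: [0.5268, -0.0205, 0.135]
tool_rot: [0.927, 0.375, -0.001, 0.0]
ft_force: [0.2, 2.2, 5.6]
grip_width: 0.0527
[0.19775025 2.16589686 5.64710371] [ 0.4338356  -0.28854381  0.04760745] [ 0.52677694 -0.02051983  0.13498689]
```

```bash
python3 -m jog '[[[0,0.001,0,0,0,0,255],[0,0.001,0,0,0,0.7,255],[0,0.001,0,0,0,1.5,255],[0,0.001,0,0,0,1.5,255]]]';python3 -m jog '[[[0,0,0,0,0,0.7,255],[0,0,0,0,0,1.5,255],[0,0,0,0,0,1.5,255]]]';python3 -m jog '[[[0,0,0,0,0,0.7,255],[0.0001,-0.0001,0,0,0,1.5,255],[0.0001,-0.0001,0,0,0,1.5,255]]]';python3 -m jog '[[[0,0,0,0,0,0.7,255],[0.0001,-0.0001,0,0,0,1.5,255],[0.0001,-0.0001,0,0,0,1.5,255]]]';python3 -c "
from h import *
o=bot.get_obs();print(o['ft_force'],o['ft_torque'],o['eef_pos'])"
```

```text
clock: 15.27
eef_pos: [0.5267, -0.0204, 0.135]
tool_rot: [0.922, 0.387, -0.001, 0.001]
ft_force: [0.1, -0.2, 7.4]
grip_width: 0.0531
clock: 15.52
eef_pos: [0.5268, -0.0206, 0.1351]
tool_rot: [0.917, 0.399, -0.001, 0.001]
ft_force: [-0.2, -0.6, 7.7]
grip_width: 0.0529
clock: 15.77
eef_pos: [0.5269, -0.0208, 0.1351]
tool_rot: [0.912, 0.411, -0.001, 0.001]
ft_force: [0.8, -1.2, 7.1]
grip_width: 0.0524
clock: 16.02
eef_pos: [0.527, -0.0208, 0.1351]
tool_rot: [0.906, 0.423, -0.001, 0.001]
ft_force: [-0.1, -1.0, 7.7]
grip_width: 0.0528
[-0.10607111 -1.03895954  7.71302433] [-0.24917899 -0.27502987 -0.02187246] [ 0.52704513 -0.02084905  0.13507126]
```

```bash
python3 -m jog '[[[-0.0002,0.0002,0,0,0,-3,255],[-0.0003,0.0003,0,0,0,-7,255],[-0.0003,0.0003,0,0,0,-7,255],[-0.0003,0.0003,0,0,0,-7,255]]]'; for i in 1; do python3 -m jog '[[[0,0,0,0,0,-0.7,255],[0,0.0001,0,0,0,-1.5,255],[0,0.0001,0,0,0,-1.5,255]]]'; python3 -m jog '[[[0,0,0,0,0,-0.7,255],[0,0.0001,0,0,0,-1.5,255],[0,0.0001,0,0,0,-1.5,255]]]';python3 -m jog '[[[0,0,0,0,0,-0.7,255],[0,0.0001,0,0,0,-1.5,255],[0,0.0001,0,0,0,-1.5,255]]]';python3 -m jog '[[[0,0,0,0,0,-0.7,255],[0,0.0001,0,0,0,-1.5,255],[0,0.0001,0,0,0,-1.5,255]]]';python3 -m jog '[[[0,0,0,0,0,-0.7,255],[0,0.0001,0,0,0,-1.5,255],[0,0.0001,0,0,0,-1.5,255]]]'; done | grep -v -e grip -e clock
python3 -c "
from h import *
o=bot.get_obs();print(o['ft_force'],o['ft_torque'],o['eef_pos'])"
```

```text
clock: 16.35
eef_pos: [0.5271, -0.02, 0.1351]
tool_rot: [0.93, 0.367, -0.001, 0.001]
ft_force: [1.6, 1.4, 6.1]
grip_width: 0.0528
eef_pos: [0.5272, -0.0197, 0.135]
tool_rot: [0.935, 0.354, -0.001, 0.001]
ft_force: [1.5, 0.5, 6.2]
eef_pos: [0.5272, -0.0196, 0.135]
tool_rot: [0.94, 0.342, -0.001, 0.001]
ft_force: [2.1, 1.3, 5.9]
eef_pos: [0.5258, -0.0196, 0.1339]
tool_rot: [0.944, 0.33, -0.002, 0.0]
ft_force: [0.1, 0.0, -3.9]
eef_pos: [0.5256, -0.0192, 0.1332]
tool_rot: [0.948, 0.317, -0.003, -0.0]
ft_force: [0.1, -1.0, -3.9]
eef_pos: [0.5266, -0.0189, 0.1341]
tool_rot: [0.952, 0.305, -0.001, 0.0]
ft_force: [-0.4, -1.7, -4.4]
[-0.42651841 -1.70715721 -4.37236661] [-0.35099074  0.19891282 -0.03191187] [ 0.5266104  -0.01894579  0.13414782]
```

The force fell to the hanging weight at a tool angle of about 38.5°, so the keyway found the key. I'll turn back slightly and lower it.

```bash
python3 -m jog '[[[0,-0.0001,0,0,0,2,255],[0,-0.0001,-0.001,0,0,2,255],[0,-0.0001,-0.002,0,0,2,255],[0,-0.0001,-0.003,0,0,2,255],[0,-0.0001,-0.003,0,0,2,255]]]'; python3 -c "
from h import *
o=bot.get_obs();print(o['ft_force'],o['ft_torque'],o['eef_pos'])"
```

```text
clock: 18.02
eef_pos: [0.5273, -0.0192, 0.1318]
tool_rot: [0.947, 0.322, -0.001, 0.001]
ft_force: [-2.1, -3.0, -1.1]
grip_width: 0.0526
[-2.10253542 -3.04909284 -1.14637914] [-7.88970692e-01  5.47815116e-01 -6.93709949e-04] [ 0.52726674 -0.01922456  0.13178449]
```

```bash
python3 -m jog '[[[-0.0008,-0.0012,0,0,0,0,255],[-0.0008,-0.0012,-0.001,0,0,0,255],[-0.0008,-0.0012,-0.003,0,0,0,255],[-0.0008,-0.0012,-0.005,0,0,0,255],[-0.0008,-0.0012,-0.005,0,0,0,255]]]'; python3 -c "
from h import *
o=bot.get_obs();print(o['ft_force'],o['ft_torque'],o['eef_pos'])"
```

```text
clock: 18.43
eef_pos: [0.5267, -0.0195, 0.1262]
tool_rot: [0.947, 0.322, -0.0, -0.0]
ft_force: [0.5, 0.0, -2.7]
grip_width: 0.0526
[ 0.45903305  0.04510678 -2.68266199] [-0.02365394  0.02552063  0.01290026] [ 0.52672696 -0.01946368  0.12623975]
```

Sliding freely with no side load. Continue to the seat, where the TCP should be at about 0.102.

```bash
python3 -m jog '[[[0,0,-0.003,0,0,0,255],[0,0,-0.006,0,0,0,255],[0,0,-0.009,0,0,0,255],[0,0,-0.012,0,0,0,255],[0,0,-0.015,0,0,0,255],[0,0,-0.018,0,0,0,255],[0,0,-0.018,0,0,0,255]]]'; python3 -m jog '[[[0,0,-0.002,0,0,0,255],[0,0,-0.004,0,0,0,255],[0,0,-0.005,0,0,0,255],[0,0,-0.005,0,0,0,255]]]'
```

```text
clock: 19.02
eef_pos: [0.5262, -0.0198, 0.108]
tool_rot: [0.947, 0.322, -0.001, -0.0]
ft_force: [-0.6, 0.5, -2.9]
grip_width: 0.0532
clock: 19.35
eef_pos: [0.5266, -0.0199, 0.1036]
tool_rot: [0.947, 0.322, -0.0, -0.0]
ft_force: [-0.0, -0.5, -3.1]
grip_width: 0.0529
```

```bash
python3 -m jog '[[[0,0,-0.001,0,0,0,255],[0,0,-0.002,0,0,0,255],[0,0,-0.002,0,0,0,255]]]'; python3 -m jog '[[[0,0,-0.001,0,0,0,255],[0,0,-0.0015,0,0,0,255],[0,0,-0.0015,0,0,0,255]]]'
```

```text
clock: 19.6
eef_pos: [0.527, -0.0199, 0.1023]
tool_rot: [0.947, 0.322, 0.0, 0.0]
ft_force: [-0.9, -0.2, 0.2]
grip_width: 0.0528
clock: 19.85
eef_pos: [0.527, -0.0199, 0.1022]
tool_rot: [0.947, 0.322, 0.001, 0.0]
ft_force: [-3.9, 0.1, 10.1]
grip_width: 0.0528
```

Seated firmly at 0.1022. I'll ease off, release, lift and look.

```bash
python3 -m jog '[[[0,0,0.001,0,0,0,255],[0,0,0.001,0,0,0,60],[0,0,0.001,0,0,0,0],[0,0,0.001,0,0,0,0],[0,0,0.001,0,0,0,0],[0,0,0.001,0,0,0,0],[0,0,0.01,0,0,0,0],[0,0,0.04,0,0,0,0],[0,0,0.08,0,0,0,0],[0,0,0.1,0,0,0,0]]]'; python3 -m jog '[[[-0.04,-0.05,0.05,0,0,0,0],[-0.04,-0.05,0.05,0,0,0,0],[-0.04,-0.05,0.05,0,0,0,0],[-0.04,-0.05,0.05,0,0,0,0]]]'
python3 - <<'E'
from h import *
m=bot.camera_model("wrist");im=bot.camera("wrist")
u,v=proj(m,(.526,-.018,.117)).astype(int);print(u,v)
c=cv2.resize(im[max(v-70,0):v+70,u-80:u+80],None,fx=3,fy=3,interpolation=cv2.INTER_CUBIC)
ms=bot.camera_model("side");si=bot.camera("side");a,b=proj(ms,(.526,-.018,.08)).astype(int)
d=cv2.resize(si[b-35:b+35,a-40:a+40],None,fx=6,fy=6,interpolation=cv2.INTER_CUBIC)[:420,:310]
d=d[:c.shape[0]];c=c[:d.shape[0]]
cv2.imwrite("pics/fin.png",np.hstack([c,d]))
E
```

```text
clock: 20.68
eef_pos: [0.5282, -0.02, 0.2048]
tool_rot: [0.947, 0.322, 0.002, 0.001]
ft_force: [0.4, 0.5, -0.2]
grip_width: 0.0854
clock: 21.02
eef_pos: [0.4873, -0.0709, 0.2529]
tool_rot: [0.947, 0.321, 0.002, 0.001]
ft_force: [-0.9, 0.3, -0.3]
grip_width: 0.0851
294 108
```

The picture limit is reached, so I'll check by numbers: the boss radius and centre at the seated height, brass in the keyway, and the pulley's height by triangulation.

```bash
python3 - <<'E'
from h import *
m=bot.camera_model("wrist");im=bot.camera("wrist");hs=cv2.cvtColor(im,cv2.COLOR_BGR2HSV)
u,v=proj(m,(.526,-.018,.117)).astype(int)
s=np.zeros(im.shape[:2],np.uint8);cv2.circle(s,(int(u),int(v)),60,255,-1)
org=cv2.inRange(hs,(4,190,70),(16,255,255))&s
cn=max(cv2.findContours(org,0,1)[0],key=cv2.contourArea)
x=cv2.fillPoly(np.zeros_like(s),[cn],255)&~org;x=cv2.morphologyEx(x,cv2.MORPH_OPEN,np.ones((5,5)))
c2=max(cv2.findContours(x,0,1)[0],key=cv2.contourArea)[:,0]
for z in(.117,.123): print(z,cv2.fitEllipse(np.array([onz(m,p,z)[:2] for p in c2]).astype(np.float32)))
br=cv2.inRange(hs,(12,80,40),(35,255,255))&x;n,l,st,cc=cv2.connectedComponentsWithStats(br)
for i in range(1,n):
    if st[i,4]>8:print("brass",st[i],onz(m,cc[i],.109),hs[int(cc[i][1]),int(cc[i][0])])
# height of the orange by top+side cameras (boss centre)
R={}
for nme in("top","side"):
    mm=bot.camera_model(nme);I=bot.camera(nme);h=cv2.cvtColor(I,cv2.COLOR_BGR2HSV);a,b=proj(mm,(.526,-.018,.1)).astype(int)
    M=np.zeros(h.shape[:2],np.uint8);M[b-30:b+30,a-30:a+30]=255;o=cv2.inRange(h,(4,150,60),(20,255,255))&M
    ys,xs=np.nonzero(o);print(nme,xs.min(),xs.max(),ys.min(),ys.max(),"expect low rim:",proj(mm,(.526,-.018,.075)),"up:",proj(mm,(.526,-.018,.117)))
    if nme=="side":
        for z in(.075,.081,.087):
            C=[proj(mm,(.526+.036*np.cos(t),-.018+.036*np.sin(t),z)) for t in np.linspace(0,6.28,73)];print(z,"rim bottom row",max(c[1] for c in C))
E
```

```text
Traceback (most recent call last):
ValueError: max() iterable argument is empty
```

```bash
python3 - <<'E'
from h import *
m=bot.camera_model("wrist");im=bot.camera("wrist");hs=cv2.cvtColor(im,cv2.COLOR_BGR2HSV)
u,v=proj(m,(.5263,-.0182,.117));print(u,v)
M=hs[int(v)-44:int(v)+45:4,int(u)-44:int(u)+45:4]
for r in M: print(" ".join("o" if p[0]<17 and p[1]>170 else "B" if 14<p[0]<32 and p[1]>80 else "#" if p[2]<60 else "." if p[2]>100 else "-" for p in r))
for nme in("top","side"):
    mm=bot.camera_model(nme);I=bot.camera(nme);h=cv2.cvtColor(I,cv2.COLOR_BGR2HSV);a,b=proj(mm,(.526,-.018,.1)).astype(int)
    K=np.zeros(h.shape[:2],np.uint8);K[b-30:b+30,a-30:a+30]=255;o=cv2.inRange(h,(2,130,40),(20,255,255))&K
    ys,xs=np.nonzero(o);print(nme,len(xs),xs.min(),xs.max(),ys.min(),ys.max())
    for z in(.075,.081,.109):
        C=np.array([proj(mm,(.5263+.036*np.cos(t),-.018+.036*np.sin(t),z)) for t in np.linspace(0,6.28,73)]);print(z,"rim box",C[:,0].min(),C[:,0].max(),"bottom row",C[:,1].max())
E
```

```text
297.7593235869042 108.33940627794145
. . . . . . . . o o o o o o o o . . . - . . .
. . . . . . o o o o o o o o o o o o . - - . .
. . . . . o o o o o o o o o o o o o o . - - .
. . . . o o o o . . . . . . . o o o o o . . -
. . . o o o o . . . . . . . . . . o o o o . -
. . . o o o . . . . . . . . . - . . o o o o -
. . o o o . . . . . - - - . B - - . o o o o -
. . o o . . . . . - . . . B B B - - . o o . -
. . o o . . . . - . . . . B B B B . . o o . .
. o o o . . . - . . . . - B B B . . . . o . .
. o o o . . . - . . . . - - . - . . . . . - -
. o o o . . . - . . . . . . . - . . . . . - -
. o o o . . . - . . . . . . . - . . . . o . .
. . o o . . . . . . . . . . . - . . . o o . .
. . o o o . . . . . . . . . - . . . . o o . -
. . o o o . . . . . . . - . . . . . o o o . -
- . . o o o . . . . . . . . . . . . o o o - -
. - . . o o o . . . . . . . . . . o o o . - -
. . . . . o o o o . . . . . . o o o . . - - -
. . . . - . o o o o o o o o o o . . . - - - -
. . . . . - . o o o o o o o . . . . - - - - -
. . . . . . - . . o o o o o . - - - - - - - -
. . . . . . . - . . . . . - - - - - - - - - -
top 104 308 319 195 216
0.075 rim box 307.40707927267965 333.56129370070437 bottom row 221.54030183224071
0.081 rim box 307.3795998753653 333.6478162619408 bottom row 221.1662856523095
0.109 rim box 307.24814495073537 334.06171304405365 bottom row 219.37649550673888
side 482 320 347 189 218
0.075 rim box 319.981645630622 347.8173624351991 bottom row 219.2292392587011
0.081 rim box 319.97246819809743 347.9142854454171 bottom row 217.36998741178837
0.109 rim box 319.92870499766025 348.3766289200281 bottom row 208.49692477761997
```

```bash
python3 -c "
from workcell import bot
o=bot.get_obs();print(o['clock'],o['ft_force'],o['grip_width']);print(bot.job_done())"
```

```text
21.3167 [0.70212576 0.86807172 0.1343002 ] 0.0853369533789315
the job is handed in; nothing more can be done
None
```

The job is handed in at 21.3 s of the 72 s allowed: the key is fully down in the shaft slot and the pulley is seated on the collar with the gripper open and clear.

- **Key:** I took the brass key from the middle hole of the blue block, lowered its foot into the pocket without contact and let it drop. The wrist picture afterwards showed its top level in the slot.
- **Pulley:** I gripped it on two flats of the boss and rested it lightly on the key, about 10 N at most. The keyway found the key about 4° beyond my camera estimate, so a first sweep and one back missed it. It then slid down freely to a firm stop at the collar, where I eased off and released.
- **Last checks:** The tool height at the stop was 102.2 mm against 102.3 mm expected for a flush seat. In the side camera the rim's lowest edge sits at row 218, against 219.2 expected for flush and 208.5 if it were resting on top of the key. The wrist image shows brass in the keyway and the shaft in the bore.
- **Weak or failed checks:** The viewing limit of 12 pictures was reached, so the final state was checked only by numbers. One final measuring script failed and I replaced it with a simpler one. The top camera's orange mask was partial, probably because the arm hid part of the pulley, so it confirmed nothing.
- **Odd reading:** The finger opening read about 7 mm on the 10 mm key, but the key stayed held.
- **Bystanders:** I did not touch the other things on purpose, but I did not check them separately at the end.

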